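# Change over the trimmings bins at a garment bench

### The job

Change the trimmings rack over to the next job: push the narrow bin that was left tipped out back in until it clicks home, and tip the wide bin all the way forward so that the stitcher can reach into it. Leave the other narrow bin shut.

Things in the scene. Friction and masses are not known exactly. Their poses are not given: they have to be found in the camera images.
- wide_bar (a point): Middle of the handle of the WIDE bin (black plastic, thread spools in it, grey unit 125 mm wide), starts shut. Round steel bar 10 mm thick, 75 mm long, along y, 40 mm before the front panel and 20 mm above its top edge, on a post at each end. Axes turn with the bin: shut, x points into the bin (front faces the robot, -x) and z up; z's lean is the tip angle, 0 shut to 0.6 rad at the forward stop.
- out_bar (a point): Middle of the handle of the NARROW bin (buttons in it, grey unit 80 mm wide) that starts tipped out 0.35 to 0.58 rad; bar 45 mm long, else like the wide bin. Every bin turns on a pivot parallel to y at its bottom front, 46 mm along +x and 115 mm along -z from its bar's middle (in the bar's axes), 42 mm above the table.
- shut_bar (a point): Middle of the handle of the other NARROW bin, alike, shut. All pivots are stiff: a bin stays where left; about 2 N at the bar move it. A sprung ball catch, felt from 0.2 rad inwards, clicks: about 6 N at the bar to pull out or push in; under about 0.06 rad it draws the bin home.
- rack: Fixed grey board under the bins, 170 x 470 mm, 18 mm thick; origin at the centre of its underside, on the table. The three units stand on it side by side along its y, 150 mm apart, in any order, fronts to its -x. Units are 110 mm deep; their cheeks rise 123 mm above the table; the bar of a shut bin is 157 mm above the table (axis).

How it is judged:
By the outcome, as a careful person would: the job done as asked, in the order asked, and still so for the second after the job is handed in, with the robot touching nothing.
It also fails if it takes over 40 s, if anything falls off the work surface, if the arm or the gripper's body presses on something with over 40 N, if the wrist force passes 120 N, or if a joint passes its speed limit or range.

### The arm

A 7-joint arm with a two-finger parallel gripper is mounted at the origin on the work surface. World frame = base frame: x ahead of the robot, y to its left, z up, the work surface at z = 0. Lengths are in mm, angles in rad, forces in N, time in s.
With the tool pointing down it reaches from about 350 to 900 mm from the base axis. Payload 8.1 kg.
Tool frame: the origin (TCP) lies midway between the tips of the shut fingers; the grasp point (between the pads) lies arm.grip_depth behind it (arm.grip_depth is the distance from the TCP to the grasp point, in mm); z points along the fingers, y is the direction in which the jaws open and shut (so a half turn about z gives the same grasp; the last joint's range is limited). The gripper opens to 85 mm and grips with 20 to 120 N. Pads are 22 mm wide; open, the fingers measure 114 mm over their backs; the gripper's body (76 mm by 85 mm) begins 54 mm behind the grasp point. The pads swing forward as they close: fully open they stand 13 mm farther back than shut.
Start: joints at [1.208, 0.434, 0.025, 1.573, -0.012, 1.134, -0.075], TCP at [160.53, -604.047, 200.223] pointing down, gripper open.
Joint ranges: [-2.62, 2.62], [-0.44, 2.09], [-1.27, 1.32], [0.08, 2.57], [-1.32, 4.46], [0.12, 2], [-2.74, 2.74]. Speed limits (rad/s): [2.22, 2.22, 3.01, 3.01, 3.14, 3.14, 3.14].

### API

Orientations are given as a rotation vector (axis times angle).
In Python, from bench import arm, optics gives the robot as it stands. The module is installed in compiled form; this text tells all that it offers.
- The arm moves only by the shell command python3 -m creep 'ROWS'. ROWS is JSON, a list of rows, each a list of 3 entries, a list of its own where there are three numbers: the shift along the tool's x, y, z scaled (see below), then the turn about the tool's z scaled (see below), then the opening, from 0 (shut) to 1 (fully open). In form: [[[tx, ty, tz], spin, gripper], ...]. A call has 1 to 10 rows; each row shifts and turns the commanded pose from where the row before left it, along the tool's axes as they then stand; what a row does not reach is not made up. The controller multiplies each number of a shift by 0.02 m and each number of a turn by 4 degrees. A row lasts 1/10 s, in which the tool goes at most 50 mm and 8.59 degrees, less where a joint would pass 70% of its speed; a pose out of reach is approached as far as the arm can. A call with a number of a shift or a turn outside -1 to 1 is refused whole. A call with a gripper value outside its range is refused whole. The fingers move at their own pace and stop on an object; the grip force is fixed at half the most. Time passes only in rows, so rows that do not move let the fingers close. It gives the time, the measured TCP pose, the force and the opening at its end, in the units of the state.
- arm.sense(): the state, without advancing time (a new reading comes with each control period).
- optics.get_image(name): name is "scene" or "top" or "wrist"; returns the picture (480x640x3 uint8, red, green, blue); there is no depth.
- optics.calibration(name): a dict with "intrinsics" (3x3 intrinsics, pixels), "world_to_cam" (4x4, takes a point from world to camera coordinates); the wrist camera has in their place "mount" (4x4, takes a point from camera to tool coordinates, whose origin is the TCP and whose axes are the flange's). Camera axes: x right, y up, looking along -z (the intrinsics and any distortion apply to the point x, -y, -z); pixel columns grow to the right and rows downward; lengths in mm; the calibration is good to about 2 mm. A picture is of the moment at which its call begins: read the wrist's pose just before it. calibration takes no time and is no camera call.
- arm.sign_off(): hands the job in, once; it reports no verdict.
The state is a dict: "clock": time; "joints": joint angles; "qvel": joint speeds; "joint_efforts": joint torques, N m; "eef_pos": TCP position; "ee_rot": TCP orientation; "force": force on the tool from outside, world axes, zero at the start; "torque": the same for the moment, N m; "opening": finger opening in mm.
Only numpy, scipy, OpenCV 4.12 (cv2) and the standard library are available. Lean on these libraries where they do the work, as an engineer would, in place of code of your own. Each camera call takes 0.05 s, during which the arm holds its last target. There are 200 camera calls.

## Working session

There is one attempt and no reset: what is moved stays moved. The work goes in short steps, Python scripts to look and compute and a shell command to move; the robot and the scene stay as the last step left them, time stands still between calls to the robot, and variables do not carry over. Pictures are saved under pics/ and viewed, about 8 in all and at most 12, crops included, and the job is handed in when it is done.

```bash
mkdir -p pics; python3 - <<'E'
from bench import arm, optics
import cv2, numpy as np
print(arm.sense(), arm.grip_depth)
for n in ("scene","top"):
    im=optics.get_image(n); cv2.imwrite(f"pics/{n}0.png",im[...,::-1]); c=optics.calibration(n); print(n,{k:np.round(v,4).tolist() if not isinstance(v,str) else v for k,v in c.items()})
print(optics.calibration("wrist"))
E
```

```text
{'clock': 0.0, 'joints': array([ 1.20836906,  0.43523415,  0.02498446,  1.57411527, -0.01158654,
        1.13403667, -0.07509222]), 'qvel': array([ 1.00137935e-03, -1.07594690e-05, -1.29376551e-04,  1.73307543e-04,
       -8.78901906e-04, -6.05366242e-04, -1.44502959e-03]), 'joint_efforts': array([-9.37236146e-04, -6.70469069e+01,  1.02459211e+00, -3.16208375e+01,
        1.55349093e-02,  1.27636522e-02,  4.36943196e-05]), 'eef_pos': array([ 160.34931896, -603.47986278,  199.41220647]), 'ee_rot': array([-3.11354083e+00, -4.06676495e-01,  5.91799449e-04]), 'force': array([-0.85590527, -0.32391825, -0.15924969]), 'torque': array([ 0.05714328, -0.0513166 ,  0.05047055]), 'opening': 85.41314544940606} 18.700000000000003
scene {'intrinsics': [[471.9306, 0.0, 322.0364], [0.0, 471.9306, 233.3255], [0.0, 0.0, 1.0]], 'world_to_cam': [[0.5052, 0.8629, -0.0136, -326.418], [-0.7279, 0.4344, 0.5305, 364.3383], [0.4637, -0.2581, 0.8475, -1013.9924], [0.0, 0.0, 0.0, 1.0]]}
top {'intrinsics': [[617.4952, 0.0, 313.6364], [0.0, 617.4952, 242.2091], [0.0, 0.0, 1.0]], 'world_to_cam': [[-0.0124, -0.9994, 0.0332, 6.1928], [0.9985, -0.0106, 0.054, -579.9309], [-0.0536, 0.0338, 0.998, -968.4884], [0.0, 0.0, 0.0, 1.0]]}
{'intrinsics': array([[396.3755159 ,   0.        , 320.82270136],
       [  0.        , 396.3755159 , 235.4884911 ],
       [  0.        ,   0.        ,   1.        ]]), 'mount': array([[ 7.28732308e-04,  9.48521182e-01,  3.16712862e-01,
         8.14152966e+01],
       [ 9.99999553e-01, -5.00432131e-04, -8.02182470e-04,
         5.51790636e-01],
       [-6.02393772e-04,  3.16713305e-01, -9.48521122e-01,
        -1.74138327e+02],
       [ 0.00000000e+00,  0.00000000e+00,  0.00000000e+00,
         1.00000000e+00]])}
```

View pics/scene0.png

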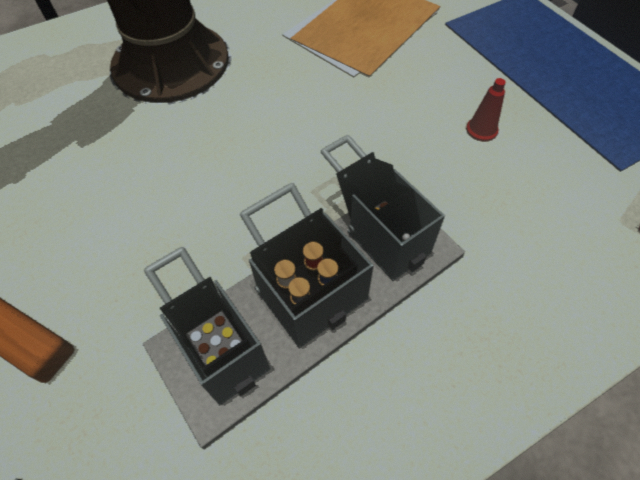

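View pics/top0.png

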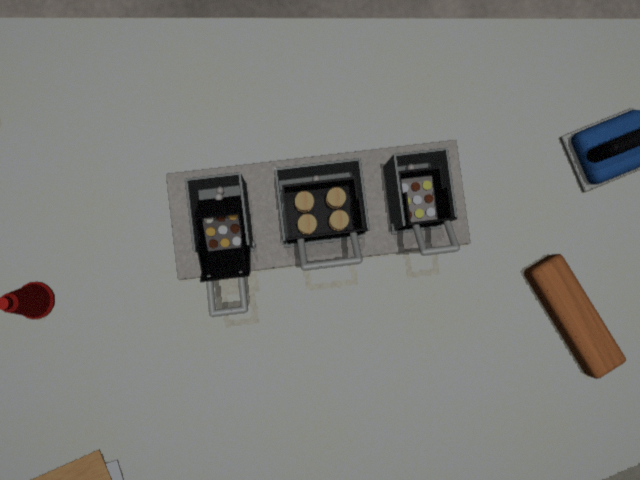

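The scene shows the wide bin with spools in the middle. The tipped narrow bin is on the +y side (left in top, bar ≈ (228,314)), and the shut narrow bin is on the -y side (bar ≈ (437,250)). I'll enlarge the bars to get better pixel positions.

```bash
python3 - <<'E'
import cv2
im=cv2.imread("pics/top0.png")[225:325,190:480]
a=cv2.resize(im,None,fx=2.75,fy=2.75,interpolation=cv2.INTER_CUBIC)
im=cv2.imread("pics/scene0.png")[125:300,140:380]
b=cv2.resize(im,None,fx=2,fy=2,interpolation=cv2.INTER_CUBIC)[:320]
b=cv2.copyMakeBorder(b,0,0,0,a.shape[1]-b.shape[1],cv2.BORDER_CONSTANT)
cv2.imwrite("pics/zoom.png",cv2.vconcat([a,b])); print(a.shape)
E
```

```text
(275, 798, 3)
```

View pics/zoom.png

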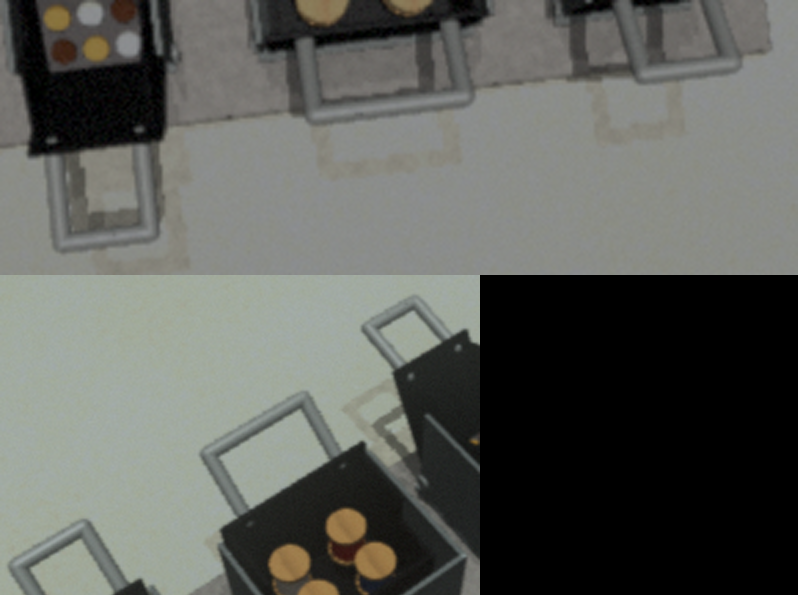

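```bash
cat > h.py <<'E'
from bench import arm, optics
import numpy as np
from scipy.spatial.transform import Rotation as R
def ray(n,p):
    c=optics.calibration(n); K=c["intrinsics"]
    d=np.linalg.inv(K)@[p[0],p[1],1]; d=d*[1,-1,-1]
    if n=="wrist":
        s=arm.sense(); Rt=R.from_rotvec(s["ee_rot"]).as_matrix(); M=c["mount"]
        return Rt@M[:3,3]+s["eef_pos"], Rt@M[:3,:3]@d
    W=c["world_to_cam"]; return -W[:3,:3].T@W[:3,3], W[:3,:3].T@d
def plane(n,p,z): o,d=ray(n,p); return o+d*(z-o[2])/d[2]
def tri(p,q,a="top",b="scene"):
    o1,d1=ray(a,p); o2,d2=ray(b,q)
    t=np.linalg.lstsq(np.c_[d1,-d2],o2-o1,rcond=None)[0]
    u,v=o1+d1*t[0],o2+d2*t[1]; return (u+v)/2,np.linalg.norm(u-v)
def tool(dw):  # world vector -> tool axes
    return R.from_rotvec(arm.sense()["ee_rot"]).inv().apply(dw)
E
python3 - <<'E'
from h import *
np.set_printoptions(precision=1,suppress=True)
z=lambda x,y:(x/2.75+190,y/2.75+225)
T=dict(out=((60,242),(153,235)),wide=((312,114),(470,96)),shut=((640,73),(737,64)))
S=dict(out=((367,52),(415,25)),wide=((207,180),(303,123)),shut=((14,291),(84,250)))
for k in T:
    m=z(*np.mean(T[k],0)); sm=np.mean(S[k],0)/2+[140,125]
    print(k,tri(m,sm),"plane157",plane("top",m,157),plane("scene",sm,157))
    a,b=[plane("top",z(*p),157 if k!="out" else 120) for p in T[k]]; print(" len",np.linalg.norm(a-b),"yaw",np.arctan2(*( (b-a)[:2]*[1,-1])))
C=[plane("top",p,18) for p in ((167,173),(457,140),(469,243),(178,279))]
print(np.array(C),"yaw",[np.arctan2(*((b-a)[:2]*[1,-1])) for a,b in ((C[0],C[1]),(C[3],C[2]))])
r=R.from_rotvec(arm.sense()["ee_rot"]).as_matrix(); print(r, np.arctan2(r[1,0],r[0,0]))
E
```

```text
out (array([477.9, 123.9, 123.4]), np.float64(0.6125139045960245)) plane157 [479.6 120.2 157. ] [504.3 107.8 157. ]
 len 47.566279075324765 yaw 0.06082511269843285
wide (array([543.4, -20.7, 156.9]), np.float64(0.27368354622814123)) plane157 [543.5 -20.6 157. ] [543.4 -20.9 157. ]
 len 78.95727707437382 yaw 0.10147854951585107
shut (array([ 559.8, -169.6,  158.3]), np.float64(0.6355478840103818)) plane157 [ 559.9 -169.6  157. ] [ 558.8 -170.   157. ]
 len 49.0368430528442 yaw 0.08080954115266589
[[ 692.3  231.1   18. ]
 [ 742.8 -234.3   18. ]
 [ 575.9 -249.5   18. ]
 [ 524.1  213.8   18. ]] yaw [np.float64(0.10825467751920353), np.float64(0.11131317187873167)]
[[ 1.   0.3 -0. ]
 [ 0.3 -1.   0. ]
 [-0.  -0.  -1. ]] 0.2597385592491928
```

```bash
python3 -m creep '[[[1,-1,0],1,0],[[1,-1,0],1,0],[[1,-1,0],0.15,0],[[1,-1,0],0,0],[[1,-1,0],0,0],[[1,-1,0],0,0],[[1,-1,0],0,0],[[1,-1,0],0,0],[[1,-1,0],0,0],[[1,-1,0],0,0]]'; python3 -m creep '[[[1,-1,0],0,0],[[1,-1,0],0,0],[[1,-1,0],0,0],[[1,-1,0],0,0],[[1,-1,0],0,0],[[0,-1,0],0,0],[[0,-1,0],0,0],[[0,-1,0],0,0],[[0,-1,0],0,0],[[0,-1,0],0,0]]'; python3 -c "
from h import *
s=arm.sense();p=s['eef_pos'];print(p,s['force'],R.from_rotvec(s['ee_rot']).as_matrix()[:,0]);print(tool(np.array([433,119,100])-p)/20)"
```

```text
clock: 1.1
eef_pos: [332.3, -378.3, 200.0]
ee_rot: [-3.137, -0.172, 0.001]
force: [0.5, -0.4, -0.0]
opening: -0.2
clock: 2.1
eef_pos: [409.0, -168.9, 200.0]
ee_rot: [-3.137, -0.172, 0.001]
force: [0.5, 0.5, 0.8]
opening: 0.2
[ 408.96100001 -168.85847299  199.97161652] [0.4881519  0.48620808 0.81845219] [ 9.94004459e-01  1.09338066e-01 -5.67732341e-04]
[  2.77127596 -14.17443874   4.99920605]
```

```bash
python3 -m creep '[[[0.2,-1,0],0,0],[[0.2,-1,0],0,0],[[0.2,-1,0],0,0],[[0.2,-1,0],0,0],[[0.2,-1,0],0,0],[[0.2,-1,0],0,0],[[0.2,-1,0],0,0],[[0.2,-1,0],0,0],[[0.2,-1,0],0,0],[[0.2,-1,0],0,0]]'; python3 -m creep '[[[0.2,-1,0],0,0],[[0.2,-1,0],0,0],[[0.2,-1,0],0,0],[[0.2,-1,0],0,0],[[0,-0.2,0],0,0],[[0,0,1],0,0],[[0,0,1],0,0],[[0,0,1],0,0],[[0,0,1],0,0],[[0,0,1],0,0]]'; python3 -m creep '[[[0,0,0],0,0]]'; python3 - <<'E'
from h import *
import cv2
cv2.imwrite("pics/w1.png",optics.get_image("wrist")[...,::-1])
E
```

```text
clock: 3.1
eef_pos: [427.0, 34.2, 200.0]
ee_rot: [3.137, 0.172, -0.001]
force: [0.1, 0.7, 0.5]
opening: 0.1
clock: 4.1
eef_pos: [433.8, 117.7, 99.3]
ee_rot: [3.136, 0.171, -0.001]
force: [-0.3, 0.3, 0.3]
opening: 0.0
clock: 4.2
eef_pos: [432.1, 117.2, 98.1]
ee_rot: [3.135, 0.171, -0.007]
force: [-0.8, 0.1, 0.5]
opening: -0.4
```

View pics/w1.png

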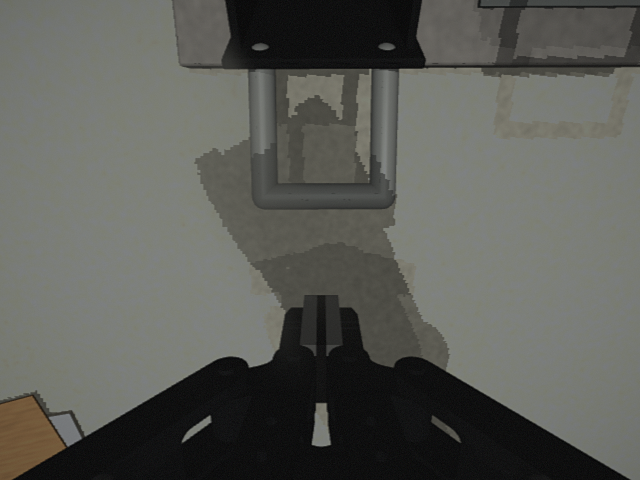

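The wrist view shows the out bar at row ~196, columns 252–396 (centre 323). The fingers are centred on it at column 321, so I'll push.

```bash
python3 -m creep '[[[0.6,0,0],0,0],[[0.6,0,0],0,0],[[0.4,0,-0.1],0,0],[[0.4,0,-0.1],0,0],[[0.4,0,-0.1],0,0],[[0.4,0,-0.1],0,0]]'; python3 -m creep '[[[0.3,0,-0.1],0,0],[[0.3,0,-0.1],0,0],[[0.2,0,0],0,0]]';python3 -m creep '[[[0.2,0,0],0,0]]';python3 -m creep '[[[0.1,0,0],0,0]]'
```

```text
clock: 4.85
eef_pos: [490.4, 124.9, 108.5]
ee_rot: [3.137, 0.172, 0.0]
force: [-0.3, 0.3, 0.2]
opening: 0.0
clock: 5.15
eef_pos: [506.2, 126.7, 112.5]
ee_rot: [-3.137, -0.172, -0.001]
force: [0.3, -1.0, -0.2]
opening: -0.1
clock: 5.25
eef_pos: [509.8, 127.1, 112.2]
ee_rot: [3.137, 0.172, -0.0]
force: [-0.1, 1.1, -0.6]
opening: -0.0
clock: 5.35
eef_pos: [511.8, 127.3, 112.1]
ee_rot: [3.137, 0.172, -0.0]
force: [1.0, -0.9, -0.0]
opening: -0.2
```

```bash
python3 - <<'E'
from h import *
import cv2
a=optics.get_image("wrist")[...,::-1]; b=optics.get_image("top")[...,::-1][130:330,150:480]
a=cv2.resize(a,(533,400)); b=cv2.resize(b,(660,400))
cv2.imwrite("pics/w2.png",cv2.resize(cv2.hconcat([a,b]),(800,268)))
E
```

```text
(no output)
```

View pics/w2.png

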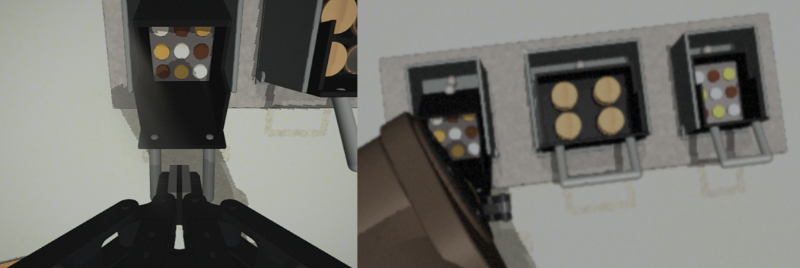

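```bash
python3 - <<'E'
from h import *
import cv2
a=optics.get_image("wrist")[...,::-1][230:430,200:440]; b=optics.get_image("scene")[...,::-1][80:280,260:460]
cv2.imwrite("pics/w3.png",cv2.hconcat([cv2.resize(a,(420,350)),cv2.resize(b,(350,350))]))
E
python3 -m creep '[[[0,0,0],0,0]]'
```

```text
clock: 5.65
eef_pos: [511.3, 127.2, 112.2]
ee_rot: [3.137, 0.172, -0.0]
force: [0.6, 0.1, -0.2]
opening: -0.0
```

View pics/w3.png

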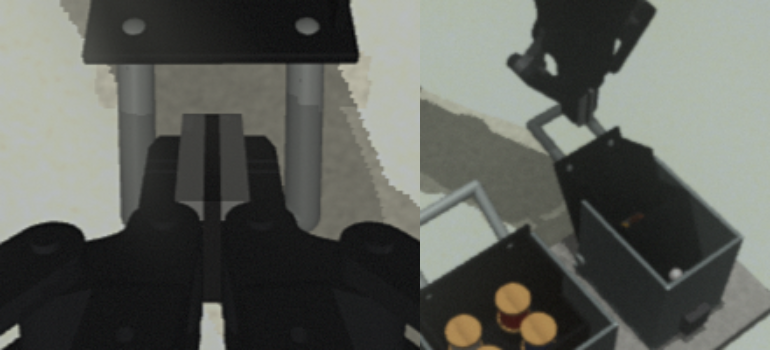

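```bash
python3 - <<'E'
from h import *
np.set_printoptions(precision=1,suppress=True)
def proj(n,P):
    c=optics.calibration(n); W=c["world_to_cam"]; 
    if n=="wrist":
        q=np.linalg.inv(c["mount"])@[*P,1]
    else: q=W@[*P,1]
    u=c["intrinsics"]@(q[:3]*[1,-1,-1]); return u[:2]/u[2]
for z in (112,122,132,142): print(z,"scene",proj("scene",[511,127,z]))
for z in (0,-10,-20,-30): print(z,"wrist", [proj("wrist",[x,0,z]) for x in (-11,0,11)])
for z in (105,115,123,130): print("scene plane",z,plane("scene",(354.3,148.6),z))
print(proj("scene",[478,124,123]))
E
```

```text
112 scene [348.3 162.7]
122 scene [348.5 158.3]
132 scene [348.8 153.8]
142 scene [349.  149.2]Traceback (most recent call last):
  File "<stdin>", line 10, in <module>
  File "<stdin>", line 4, in proj
KeyError: 'world_to_cam'
```

The finger went over the bar and sits inside the handle frame, and the bin hasn't moved: the tip shows about 30 mm higher in the scene image than the TCP reading suggests. I'll lift out, go back, come in lower, and check the tip height from there.

```bash
python3 -m creep '[[[0,0,-1],0,0],[[0,0,-1],0,0],[[0,0,-1],0,0],[[-1,0,0],0,0],[[-1,0,0],0,0],[[-1,0,0],0,0],[[-1,0,0],0,0],[[0,0,1],0,0],[[0,0,1],0,0],[[0,0,1],0,0]]'; python3 -m creep '[[[0,0,1],0,0],[[0,0,0.7],0,0],[[0,0,0],0,0]]'; python3 - <<'E'
from h import *
import cv2
c=optics.calibration("scene"); p=arm.sense()["eef_pos"]; print(p)
q=(c["world_to_cam"]@[*p,1])[:3]*[1,-1,-1]; u=c["intrinsics"]@q; u=u[:2]/u[2]; print(u)
b=optics.get_image("scene")[...,::-1][60:240,200:440].copy(); b=cv2.resize(b,(720,540))
cv2.drawMarker(b,tuple(int(v) for v in (u-[200,60])*3),(0,0,255),cv2.MARKER_CROSS,12,1)
cv2.imwrite("pics/s4.png",b)
E
```

```text
clock: 6.65
eef_pos: [432.0, 118.5, 111.9]
ee_rot: [3.137, 0.172, 0.002]
force: [-1.3, -0.1, -0.3]
opening: 0.1
clock: 6.95
eef_pos: [430.6, 118.0, 76.8]
ee_rot: [3.136, 0.172, -0.005]
force: [-0.7, -0.0, 0.1]
opening: 0.2
[430.63430678 118.00377165  76.80483719]
[317.13782511 146.8208833 ]
```

View pics/s4.png

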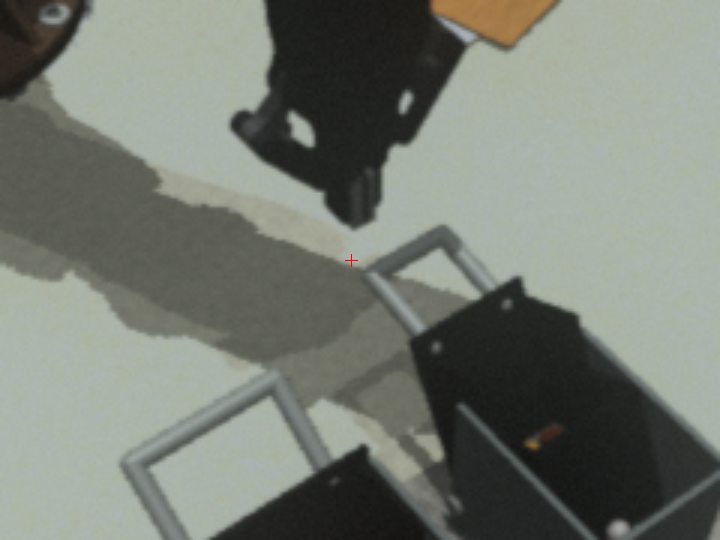

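The tip shows at crop (355,227), and the cross for the reported TCP is at (351,260). The real fingertips therefore sit about 25 mm above the reported TCP, so I'll allow for that. Pushing now.

```bash
python3 -m creep '[[[0.6,0,0],0,0],[[0.5,0,0],0,0],[[0.4,0,0],0,0],[[0.4,0,0],0,0]]'; python3 -m creep '[[[0.4,0,-0.1],0,0],[[0.4,0,-0.2],0,0],[[0.4,0,-0.2],0,0]]';python3 -m creep '[[[0.3,0,-0.2],0,0],[[0.3,0,-0.2],0,0]]';python3 -m creep '[[[0.2,0,-0.1],0,0]]'
```

```text
clock: 7.4
eef_pos: [463.9, 121.8, 77.9]
ee_rot: [3.134, 0.173, -0.019]
force: [-46.4, -2.5, 39.7]
opening: 0.1
clock: 7.7
eef_pos: [471.0, 122.4, 86.1]
ee_rot: [3.125, 0.179, -0.062]
force: [-90.8, -8.5, 85.4]
opening: 0.1
clock: 7.9
eef_pos: [500.8, 126.3, 96.2]
ee_rot: [3.135, 0.175, -0.013]
force: [-10.6, -0.1, 8.0]
opening: -0.0
clock: 8.0
eef_pos: [508.8, 127.2, 98.8]
ee_rot: [3.136, 0.173, -0.003]
force: [-1.7, -0.2, 1.5]
opening: -0.4
```

```bash
python3 - <<'E'
from h import *
import cv2
a=optics.get_image("wrist")[...,::-1]; b=optics.get_image("scene")[...,::-1][60:300,200:440]
cv2.imwrite("pics/w5.png",cv2.hconcat([cv2.resize(a,(440,330)),cv2.resize(b,(330,330))]))
E
```

```text
(no output)
```

View pics/w5.png

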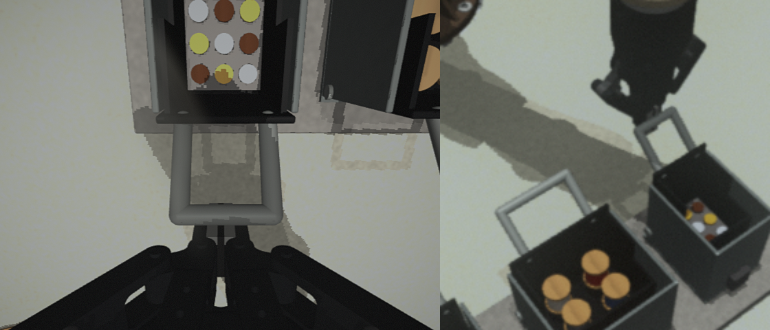

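Now the bar is in front of the fingers (wrist bar at row ≈313, about x 527, z 160), so the bin is nearly or fully in. I'll press gently to seat it.

```bash
for i in 1; do python3 -m creep '[[[0.1,0,0],0,0]]'; python3 -m creep '[[[0.1,0,0],0,0]]'; python3 -m creep '[[[0.1,0,0],0,0]]'; done
```

```text
clock: 8.2
eef_pos: [512.0, 127.2, 98.3]
ee_rot: [-3.137, -0.172, -0.001]
force: [-4.0, -0.7, 3.2]
opening: -0.1
clock: 8.3
eef_pos: [511.9, 127.2, 97.9]
ee_rot: [3.136, 0.172, -0.005]
force: [-12.4, -2.5, 9.7]
opening: -0.1
clock: 8.4
eef_pos: [512.0, 127.1, 97.7]
ee_rot: [3.135, 0.173, -0.01]
force: [-20.6, -2.7, 17.8]
opening: -0.0
```

The force rises with no further motion (x fixed at 512), so the bin is against its stop. I'll back off, rise, and move over the wide bin's handle gap.

```bash
python3 -m creep '[[[-1,0,0],0,0],[[-1,0,0],0,0],[[0,0,-1],0,0],[[0,0,-1],0,0],[[0,0,-1],0,0],[[0,0,-1],0,0],[[0,0,-1],0,0],[[0,1,-0.5],0,0],[[0,1,0],0,0],[[0,1,0],0,0]]'; python3 -m creep '[[[0,1,0],0,0],[[1,1,0],0,0],[[1,1,0],0,0],[[1,1,0],0,0],[[1,0,0],0,0],[[0,0,0],0,0]]'; python3 - <<'E'
from h import *
import cv2
p=arm.sense()["eef_pos"]; print(p, tool(np.array([565.3,-18.3,114])-p)/20)
a=optics.get_image("wrist")[...,::-1]; b=optics.get_image("top")[...,::-1][130:330,150:480]
cv2.imwrite("pics/w6.png",cv2.vconcat([cv2.resize(a,(480,360)),cv2.copyMakeBorder(cv2.resize(b,(396,240)),0,0,0,84,cv2.BORDER_CONSTANT)]))
E
```

```text
clock: 9.4
eef_pos: [483.0, 63.0, 208.6]
ee_rot: [-3.137, -0.172, -0.002]
force: [0.0, -0.1, -1.5]
opening: 0.0
clock: 10.0
eef_pos: [572.8, -7.8, 207.6]
ee_rot: [-3.137, -0.17, -0.001]
force: [0.0, 0.7, -0.1]
opening: -0.1
[572.81249848  -7.76830535 207.59837485] [-0.4338457   0.48472957  4.67940596]
```

View pics/w6.png

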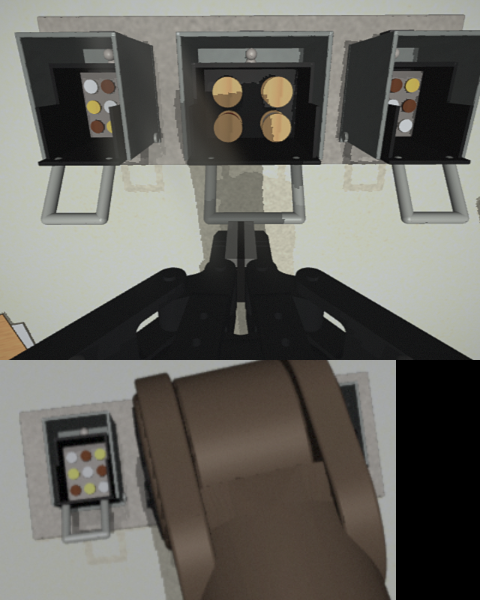

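The pushed-in bin now matches the other narrow one in the wrist view: panels level at row 163, bars level at row 218. The wide bar is 30 mm behind the TCP, as expected. Next I'll lower the fingers into the gap.

```bash
python3 -m creep '[[[-0.4,0.5,0],0,0],[[0,0,1],0,0],[[0,0,1],0,0],[[0,0,1],0,0],[[0,0,0.8],0,0]]'; python3 -m creep '[[[0,0,0.8],0,0],[[0,0,0],0,0]]'
```

```text
clock: 10.6
eef_pos: [562.2, -18.9, 131.5]
ee_rot: [3.136, 0.172, -0.001]
force: [-0.5, 0.0, 0.2]
opening: 0.2
clock: 10.8
eef_pos: [561.2, -18.9, 114.6]
ee_rot: [3.136, 0.172, -0.006]
force: [-0.4, 0.3, -0.9]
opening: 0.1
```

```bash
python3 -m creep '[[[-0.2,0,0],0,0],[[-0.2,0,0.05],0,0]]'; python3 -m creep '[[[-0.2,0,0.1],0,0]]'; python3 -m creep '[[[-0.2,0,0.1],0,0]]'
```

```text
clock: 11.0
eef_pos: [558.4, -18.8, 116.8]
ee_rot: [-3.137, -0.172, -0.01]
force: [15.4, -0.0, -10.2]
opening: -0.2
clock: 11.1
eef_pos: [556.8, -19.0, 115.8]
ee_rot: [-3.136, -0.172, -0.018]
force: [12.9, 0.8, -2.0]
opening: -0.0
clock: 11.2
eef_pos: [552.3, -19.5, 113.9]
ee_rot: [-3.137, -0.172, -0.016]
force: [8.9, 0.3, -1.0]
opening: 0.2
```

```bash
python3 -m creep '[[[-0.3,0,0.15],0,0],[[-0.3,0,0.2],0,0]]'; python3 -m creep '[[[-0.3,0,0.25],0,0],[[-0.3,0,0.3],0,0]]'; python3 -m creep '[[[-0.3,0,0.3],0,0],[[-0.2,0,0.25],0,0]]'; python3 -m creep '[[[-0.2,0,0.25],0,0]]'
```

```text
clock: 11.4
eef_pos: [537.6, -21.1, 106.0]
ee_rot: [3.137, 0.172, 0.008]
force: [2.4, -0.3, 0.3]
opening: 0.0
clock: 11.6
eef_pos: [523.9, -22.4, 93.7]
ee_rot: [3.137, 0.172, 0.002]
force: [2.0, -0.1, 0.9]
opening: 0.0
clock: 11.8
eef_pos: [513.1, -23.5, 81.7]
ee_rot: [3.137, 0.172, -0.001]
force: [0.8, 0.3, 0.7]
opening: -0.3
clock: 11.9
eef_pos: [509.6, -23.8, 76.7]
ee_rot: [-3.137, -0.172, 0.0]
force: [0.5, -0.4, 1.0]
opening: 0.2
```

```bash
python3 -m creep '[[[-0.2,0,0.2],0,0]]'; python3 -m creep '[[[-0.2,0,0.1],0,0]]'; python3 -m creep '[[[-0.2,0,0],0,0]]';  python3 -m creep '[[[-0.2,0,0],0,0]]'
```

```text
clock: 12.0
eef_pos: [506.2, -24.2, 72.7]
ee_rot: [-3.137, -0.172, -0.001]
force: [5.0, 0.1, -1.9]
opening: -0.0
clock: 12.1
eef_pos: [504.7, -24.3, 71.1]
ee_rot: [-3.136, -0.172, -0.008]
force: [16.3, 0.8, -9.8]
opening: -0.5
clock: 12.2
eef_pos: [504.8, -24.3, 71.7]
ee_rot: [-3.135, -0.173, -0.019]
force: [32.4, 1.3, -26.2]
opening: -0.2
clock: 12.3
eef_pos: [505.3, -24.1, 72.6]
ee_rot: [-3.134, -0.173, -0.032]
force: [46.3, 2.6, -36.1]
opening: 0.0
```

Stop reached: force rose to 46 N with no movement. I'll unload, lift straight out, and move clear to check.

```bash
python3 -m creep '[[[0.35,0,0],0,0],[[0.3,0,0],0,0],[[0,0,0],0,0]]';  python3 -m creep '[[[0,0,-0.4],0,0],[[0,0,-0.6],0,0]]'
```

```text
clock: 12.6
eef_pos: [506.7, -24.1, 70.7]
ee_rot: [-3.137, -0.172, 0.002]
force: [-0.5, -0.0, -0.2]
opening: 0.1
clock: 12.8
eef_pos: [505.7, -24.2, 91.2]
ee_rot: [3.137, 0.172, -0.004]
force: [-0.4, -0.1, 0.4]
opening: -0.1
```

```bash
python3 -m creep '[[[0,0,-1],0,0],[[0,0,-1],0,0],[[0,0,-1],0,0],[[0,0,-1],0,0],[[0,0,-1],0,0],[[-1,0,-1],0,0],[[-1,1,0],0,0],[[-1,1,0],0,0],[[-1,1,0],0,0],[[-1,1,0],0,0]]';  python3 -m creep '[[[-1,1,0],0,0],[[-1,1,0],0,0],[[0,1,0],0,0],[[0,1,0],0,0],[[0,1,0],0,0],[[0,1,0],0,0],[[0,1,0],0,0],[[0,1,0],0,0],[[0,1,0],0,0],[[0,0,0],0,0]]'; python3 - <<'E'
from h import *
import cv2
for n in ("top","scene"): cv2.imwrite(f"pics/{n}7.png",optics.get_image(n)[...,::-1])
a=cv2.imread("pics/top7.png")[130:330,150:480]; b=cv2.imread("pics/scene7.png")[120:320,130:460]
cv2.imwrite("pics/f7.png",cv2.resize(cv2.vconcat([a,b]),(495,600)) if 0 else cv2.resize(cv2.vconcat([a,b]),None,fx=1.5,fy=1.5,interpolation=cv2.INTER_CUBIC))
E
```

```text
clock: 13.8
eef_pos: [415.2, -115.2, 212.3]
ee_rot: [3.136, 0.172, 0.001]
force: [0.1, -1.5, 0.9]
opening: -0.3
clock: 14.8
eef_pos: [395.8, -300.2, 212.1]
ee_rot: [3.136, 0.167, 0.001]
force: [-1.1, 0.1, 0.0]
opening: -0.1
```

View pics/f7.png

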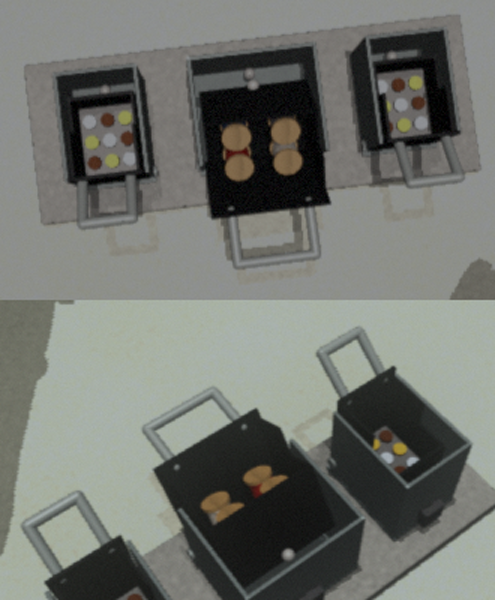

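```bash
python3 - <<'E'
from h import *
np.set_printoptions(precision=1,suppress=True)
for k,t,s in (("out",(108,222),(340.5,41.5)),("wide",(277.5,259.5),(180,111.5)),("shut",(430,180),(53.5,209))):
    print(k,tri(np.array(t)/1.5+[150,130],np.array(s)/1.5+[130,120]))
E
```

```text
out (array([525.6, 129.7, 157.4]), np.float64(1.641797677854934))
wide (array([487.3, -26.8, 110.7]), np.float64(0.015584679366247089))
shut (array([ 559.4, -166.3,  157.4]), np.float64(3.981640972768636))
```

The measured bar heights match: out 157.4 mm (shut is 157), wide 110.7 mm (full tip gives 111), and the other narrow bin 157.4 mm (untouched). Handing in.

```bash
python3 -c "
from bench import arm
print(arm.sign_off())"
```

```text
the job is handed in; nothing more can be done
None
```

I pushed the tipped-out narrow bin home first, then pulled the wide bin forward to its stop. The other narrow bin was never touched. I handed in shortly after 14.8 s, with the arm clear of everything.

**Last checks, from the top and scene cameras:**

| Bin | Bar height (mm) | Expected (mm) |
|---|---|---|
| Narrow bin pushed in | 157.4 | 157 (shut) |
| Wide bin | 110.7 | 111 (fully tipped, 0.6 rad) |
| Other narrow bin | 157.4 | 157 (shut) |

Both moved bins ended against hard stops: the force rose while the position stayed still. The click itself can't be sensed directly. I take it from that stop, the bar position and the match with the shut bin.

**What went wrong or disagreed:**
- **First push missed:** the shut fingertips are about 25 mm higher than the reported TCP, so the fingers passed over the bar without moving the bin. I repeated the push lower.
- **High force on the second push:** the fingers jammed briefly on the bar. The highest reading was about 91 N along x and 85 N along z, or about 125 N combined, which is above the 120 N wrist limit if that is judged on the total. I didn't stop to ease it off, and the bin then slid in freely.
- **Loose check:** the two camera views of the other narrow bin agreed only to 4 mm, because I read the pixels roughly. Its position matched the start to about 3 mm.

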